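Catch the kindling and hold the stove hatch open for loading

ROBOT

A 7-joint arm with a two-finger parallel gripper is mounted at the origin on the work surface. World frame = base frame: x ahead of the robot, y to its left, z up, the work surface at z = 0. Lengths are in m, angles in rad, forces in N, time in s.
With the tool pointing down it reaches from about 0.4 to 0.875 m from the base axis. Payload 4.4 kg.
Tool frame: the origin (TCP) lies midway between the tips of the shut fingers; the grasp point (between the pads) lies 19 mm behind it; z points along the fingers, y is the direction in which the jaws open and shut (so a half turn about z gives the same grasp; the last joint's range is limited). The gripper opens to 85 mm and grips with 20 to 120 N. Pads are 22 mm wide; open, the fingers measure 114 mm over their backs; the gripper's body (76 mm by 85 mm) begins 54 mm behind the grasp point. The pads swing forward as they close: fully open they stand 13 mm farther back than shut.
Start: joints at [1.155, 0.628, 0.038, 1.517, -0.027, 0.996, -0.02], TCP at [0.223, -0.611, 0.211] pointing down, gripper open.
Joint ranges: [-3.06, 3.06], [-0.37, 2.12], [-1.25, 1.32], [0.18, 2.47], [-1.1, 4.24], [0.23, 1.98], [-2.94, 2.94]. Speed limits (rad/s): [2.57, 2.57, 3.14, 3.14, 3.14, 3.14, 3.14].

INTERFACE

Orientations are given as a unit quaternion [x, y, z, w].
In Python, from rig import manip gives the robot as it stands. Calls block until the motion is done:
- manip.move_to(position, orientation): joint-space move of the TCP to a pose.
- manip.movel(position, orientation=None, feed=0.15, contact_N=None): straight line of the TCP; orientation=None keeps the orientation; feed is the mean speed in m/s. With contact_N (N) it stops when the force on the tool has changed by that much, and returns True; else False.
- manip.goto_joints(angles): joint-space move.
- manip.command_gripper(opening, strength=None): finger opening in m; strength is the grip in N (None keeps the last); returns when the fingers have stopped.
- manip.hold(seconds).
- manip.ik(position, orientation): joint angles nearest the present ones, or None.
- manip.camera(name): name is "scene" or "top" or "wrist"; returns a dict with "pixels" (384x512x3 uint8, blue, green, red), "range_z" (384x512 float32, m along the optical axis (not along the pixel's ray), 0 where there is no reading), "mtx" (3x3 intrinsics, pixels), "dist_coeffs" ([k1, k2, p1, p2, k3] as OpenCV has them; the pictures are not rectified), "R" (3x3) and "t" (3): a world point X has camera coordinates R X + t; the wrist camera has in their place "hand_eye" (4x4, takes a point from camera to tool coordinates, whose origin is the TCP and whose axes are the flange's). Camera axes: x right, y down, z forward; pixel columns grow to the right and rows downward; lengths in m; the calibration is good to about 2 mm. A picture is of the moment at which its call begins: read the wrist's pose just before it.
A pose or a line that the arm cannot do raises manip.IKError and nothing moves.
- manip.sign_off(): hands the job in, once; it reports no verdict.
Readings, each from a call of its own:
- manip.get_clock(): time.
- manip.get_joint_pos(): joint angles.
- manip.get_dq(): joint speeds.
- manip.get_effort(): joint torques, N m.
- manip.get_eef_pos(): TCP position.
- manip.get_tool_rot(): TCP orientation.
- manip.get_contact_force(): force on the tool from outside, world axes, zero at the start.
- manip.get_wrist_torque(): the same for the moment, N m.
- manip.get_finger_gap(): finger opening in m.
Only numpy, scipy, OpenCV 4.12 (cv2) and the standard library are available. Lean on these libraries where they do the work, as an engineer would, in place of code of your own. Each camera call takes 0.05 s, during which the arm holds its last target.

TASK

I am about to load the comal stove: hold the orange bowl under the kindling chute, pushing the yellow paddle with the bowl's rim so that all three wood chunks slide into it, and set the bowl with the chunks upright on the middle of the blue tile and let go of it. Then lift the stove's sprung hatch by its bar past its balance point (into the red of the gauge) and ease it back to just below the balance point (the green stretch), and finish still holding it there, without letting go, so that I can reach in. Leave the other things on the worktop where they are.

Things in the scene. Friction and masses are not known exactly. Their poses are not given: they have to be found in the camera images.
- bowl: Orange plastic bowl, round, loose, 160 mm across the rim, 60 mm high, wall 4 mm, its upper 30 mm almost upright, flat foot 84 mm across, about 130 g. Origin: centre of its underside. Its rim is strong enough to be pinched from above.
- bowl_rim (a point): Centre of the bowl's mouth, at rim height (60 mm above its underside).
- tile: Blue glazed tile lying fixed on the worktop, 170 x 170 mm, 12 mm thick. Origin: centre of its underside. The bowl is to stand on it.
- chute: Fixed aluminium chute on a wooden foot: a channel 46 mm wide inside, side walls 39 mm, slippery, sloping down at 40 degrees to its lip, which faces the robot. Origin: on the worktop straight below the lip. x points level from the lip in under the chute (away from the robot), y left, z up. Below the lip is free room; the foot (14 mm high) begins 35 mm behind the lip, the first post 80 mm behind.
- chute_lip (a point): Middle of the lip (lower end of the channel floor), 165 mm above the worktop; the gate turns about the level line through it along chute y. When fully open the gate's plate lies down as a ramp, its tip about 35 mm in front of the lip and 25 mm below it; the chunks slide over it and drop off there.
- gate (a joint): Yellow sprung gate, rad: 0 = shut, 1.4 = fully open (stop). A 40 mm plate across the lip holds back the chunks; rigidly joined to it a paddle, 80 mm wide, hangs 105 mm from the lip, leaning 42 degrees from vertical to chute -x when shut. Push it to chute +x (about 3 N) with the bowl's rim about 45 mm below the lip, to 35 mm behind the lip, to open it fully; it springs shut when let go.
- chunk0: Wood chunk, 34 x 30 x 28 mm, about 20 g, loose, first in the chute behind the gate. Origin: its centre.
- chunk1: Wood chunk, 32 x 32 x 26 mm, about 20 g, loose, second in the chute. Origin: its centre.
- chunk2: Wood chunk, 34 x 28 x 30 mm, about 20 g, loose, third in the chute. Origin: its centre.
- stove: Fixed green steel stove, 250 mm wide, 120 mm high, reaching from 100 mm before its origin to 320 mm behind, a clay comal fixed on its rear. Origin: on the worktop below the middle of the hatch; x points away from the robot, y left, z up. Along the left edge a thin upright gauge arc, radius 150 mm about the hinge: dark below hatch angle 0.77 rad, green 0.78 to 0.97, red above 0.99.
- hatch (a joint): Angle of the stove's hatch, rad: 0 = shut (level), grows as the front edge rises, stop at 1.5. Steel plate 180 x 220 mm, 0.85 kg, hinged at its far edge, with a helper spring. Balance point at 1.0: below it the hatch falls shut by itself, above it the spring throws it open. Lifting at the bar takes about 1 N at first; 0.15 rad below balance it still presses down with about 0.3 N.
- hatch_bar (a point): Middle of the black round bar (12 mm thick, 110 mm long, along stove y) by which the hatch is lifted, on two arms, 45 mm clear of the hatch's front edge, 230 mm from the hinge line and 124 mm up when shut. It can be pinched from above, one finger on each side, and turns between the pads as the hatch rises.
- hatch_hinge (a point): Middle of the hatch's hinge line (along stove y), 90 mm behind the stove's origin and 122 mm above the worktop.
- slide_box: Wooden box with a sliding lid, 170 x 100 x 72 mm. Bystander. Origin: centre of its underside.
- squeezer: Aluminium lime squeezer lying flat, 225 mm long, 40 mm high, handles towards its -x. Bystander. Origin: underside of its round cup.
- tongs: Stainless tongs lying flat, about 250 mm long along x, 15 mm high. Bystander. Origin: underside of the middle.
- rolling_pin: Short wooden rolling pin, 240 mm long along x, 44 mm thick. Bystander. Origin: underside of the middle.
Not all that is in view belongs to the job. Of the things that look like the bowl, the smallest one is meant.

How it is judged:
By the outcome, as a careful person would: the job done as asked, in the order asked, and still so for the second after the job is handed in, while the arm keeps its last pose, push and grip.
It also fails if it takes over 67 s, if anything falls off the work surface, if the arm or the gripper's body presses on something with over 40 N, if the wrist force passes 120 N, or if a joint passes its speed limit or range.

## Working session

There is one attempt and no reset: what is moved stays moved. The work goes in short steps, each a Python script; the robot and the scene stay as the last script left them, time stands still between calls to the robot, and variables do not carry over. Pictures are saved under pics/ and viewed, and the job is handed in when it is done.

```bash
ls; mkdir -p pics; python3 - <<'E'
from rig import manip
import cv2,numpy as np,pickle
print(manip.get_clock(),manip.get_eef_pos(),manip.get_tool_rot(),manip.get_finger_gap())
for n in ("scene","top"):
    c=manip.camera(n); pickle.dump(c,open(n+"0.pkl","wb")); cv2.imwrite(f"pics/{n}0.png",c["pixels"])
    print(n,c["mtx"].tolist(),c["dist_coeffs"],c["R"].tolist(),c["t"], (-c["R"].T@c["t"]))
E
```

```text
pics
0.0 [ 0.22256464 -0.60998498  0.21017313] [ 9.84739888e-01  1.74029920e-01 -1.80755023e-04 -9.52122450e-04] 0.08530738341645688
scene [[355.6205971274264, 0.0, 260.4924379646183], [0.0, 355.6205971274264, 187.72283789018098], [0.0, 0.0, 1.0]] [-0.02344224  0.          0.          0.          0.        ] [[0.8103646355306305, 0.5858546994227973, -0.00913392826401442], [0.29466000865123915, -0.42095411217037126, -0.8578887542965618], [-0.5064431229496162, 0.6925113043200654, -0.5137542764843536]] [-0.41400604  0.00555729  1.83691796] [ 1.26415282 -1.0271997   0.9447105 ]
top [[496.93139716640206, 0.0, 255.82446485183507], [0.0, 496.93139716640206, 195.00665590977363], [0.0, 0.0, 1.0]] [0.00710288 0.         0.         0.         0.        ] [[0.059836740374730676, -0.9981938481684337, -0.005348455853885899], [-0.9769550727276467, -0.057462138112419625, -0.20556480378524922], [0.20488618882942272, 0.01752552887199412, -0.9786288905732913]] [0.00687851 0.51653011 1.89391518] [0.11617806 0.00335514 1.95965731]
```

View pics/scene0.png

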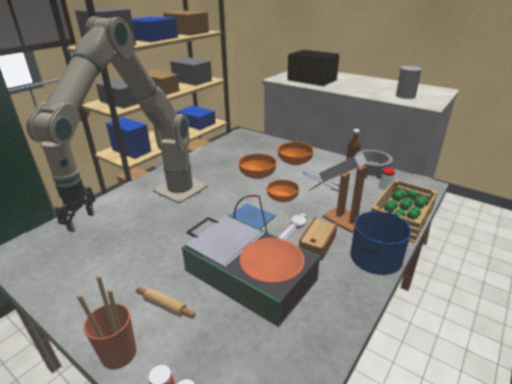

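View pics/top0.png

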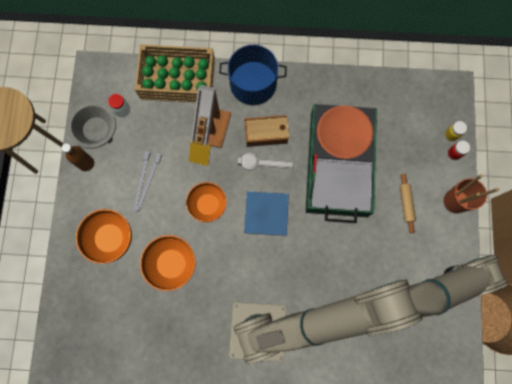

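The top view shows the small bowl at about (207,202), the tile at (267,213), the yellow gate at (200,153), and the stove at (342,160) with its bar at (341,217). Two larger orange bowls sit at (104,236) and (168,262), and those are decoys. Next I'll measure positions.

```bash
cat > h.py <<'E'
import numpy as np,cv2,pickle
def rays(c,uv):
    uv=np.asarray(uv,float).reshape(-1,1,2)
    p=cv2.undistortPoints(uv,c["mtx"],c["dist_coeffs"]).reshape(-1,2)
    d=np.c_[p,np.ones(len(p))]
    return -c["R"].T@c["t"], d@c["R"]   # origin, dirs (z-normalised)
def onplane(c,uv,z):
    o,d=rays(c,uv); s=(z-o[2])/d[:,2]; return o+d*s[:,None]
def cloud(c):
    v,u=np.mgrid[0:384,0:512]
    o,d=rays(c,np.stack([u,v],-1).reshape(-1,2))
    return (o+d*c["range_z"].reshape(-1,1)).reshape(384,512,3)
E
cat > m1.py <<'E'
from h import *
for n in ("top","scene"):
    c=pickle.load(open(n+"0.pkl","rb")); P=cloud(c); ok=c["range_z"]>0
    hsv=cv2.cvtColor(c["pixels"],cv2.COLOR_BGR2HSV); H,S,V=cv2.split(hsv)
    print("==",n,"valid",ok.mean())
    def comps(m,name,mina=40):
        k,l,st,ce=cv2.connectedComponentsWithStats(m.astype(np.uint8))
        for i in range(1,k):
            if st[i,4]>=mina:
                q=P[(l==i)&ok]
                print(name,st[i].tolist(),ce[i].round(1),"min",np.percentile(q,2,0).round(3),"max",np.percentile(q,98,0).round(3),"med",np.median(q,0).round(3))
    comps((H>=3)&(H<=16)&(S>170)&(V>90),"orange",200)
    comps((H>=98)&(H<=115)&(S>110)&(V>60),"blue",200)
    comps((H>=19)&(H<=30)&(S>150)&(V>90),"yellow",30)
    sub=c["pixels"]
    if n=="top":
        cr=cv2.resize(sub[70:250,150:390],None,fx=3.3,fy=3.3,interpolation=cv2.INTER_CUBIC)
    else:
        cr=cv2.resize(sub[130:290,170:400],None,fx=3.4,fy=3.4,interpolation=cv2.INTER_CUBIC)
    cv2.imwrite(f"pics/{n}0_crop.png",cr)
E
python3 m1.py
```

```text
== top valid 0.99578857421875
orange [188, 183, 38, 39, 1105] [206.8 202.3] min [ 0.414  0.163 -0.005] max [0.548 0.297 0.057] med [0.483 0.231 0.012]
orange [77, 210, 54, 53, 2036] [105.2 236.6] min [ 0.23   0.52  -0.003] max [0.411 0.699 0.08 ] med [0.321 0.619 0.016]
orange [142, 236, 53, 54, 2114] [168.9 262.9] min [ 0.142  0.268 -0.003] max [0.325 0.442 0.077] med [0.234 0.36  0.016]
blue [229, 50, 49, 42, 1145] [253.8  75.7] min [ 0.914 -0.011 -0.006] max [1.099 0.166 0.151] med [1.036 0.078 0.006]
blue [245, 193, 43, 41, 1592] [266.1 213.1] min [ 0.377 -0.084  0.   ] max [0.53  0.07  0.021] med [ 0.453 -0.007  0.011]
yellow [446, 127, 14, 12, 77] [450.4 133.2] min [ 0.799 -0.752  0.011] max [ 0.837 -0.72   0.07 ] med [ 0.817 -0.727  0.048]
yellow [189, 141, 21, 24, 372] [199.1 152.9] min [0.621 0.227 0.093] max [0.677 0.301 0.194] med [0.652 0.264 0.126]
== scene valid 0.9852803548177084
orange [279, 148, 32, 10, 206] [293.5 152.5] min [0.225 0.508 0.011] max [0.41  0.7   0.083] med [0.283 0.661 0.031]
orange [240, 160, 34, 11, 246] [255.9 165.4] min [0.14  0.254 0.008] max [0.323 0.44  0.083] med [0.192 0.398 0.027]
orange [269, 185, 28, 12, 209] [281.2 190.8] min [0.405 0.153 0.005] max [0.544 0.295 0.063] med [0.453 0.26  0.018]
blue [132, 17, 44, 23, 711] [154.   27.4] min [-1.088  0.617  0.581] max [-0.848  0.853  0.7  ] med [-0.868  0.691  0.649]
blue [178, 105, 36, 20, 308] [196.5 112.6] min [-1.116  0.99  -0.145] max [-0.855  1.187 -0.07 ] med [-0.957  1.08  -0.079]
blue [118, 118, 30, 26, 436] [132.5 129.1] min [-1.114  0.216 -0.099] max [-0.79   0.466  0.1  ] med [-0.879  0.397  0.015]
blue [237, 205, 26, 23, 209] [250.4 215.5] min [ 0.388 -0.04   0.01 ] max [0.529 0.06  0.018] med [0.449 0.001 0.014]
blue [356, 215, 54, 58, 928] [383.7 243.1] min [ 0.915 -0.02   0.012] max [1.101 0.179 0.151] med [1.033 0.024 0.088]
```

View pics/top0_crop.png

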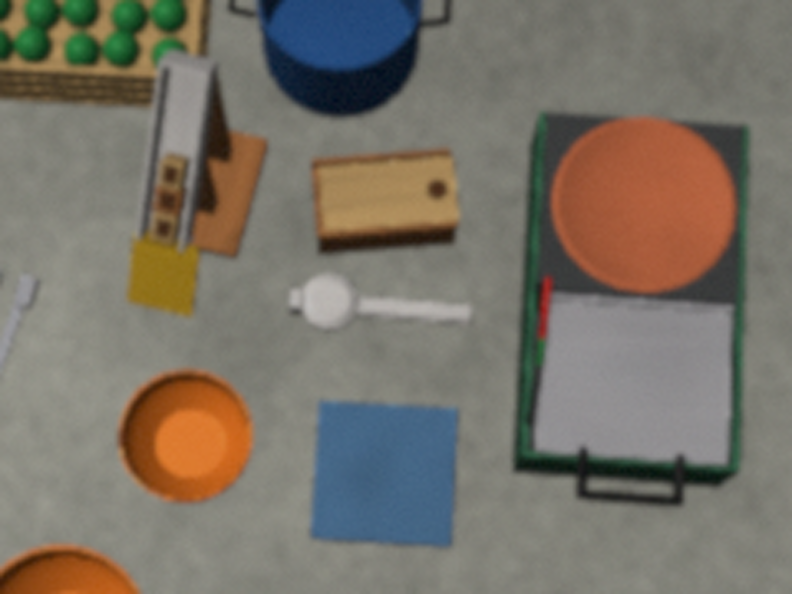

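View pics/scene0_crop.png

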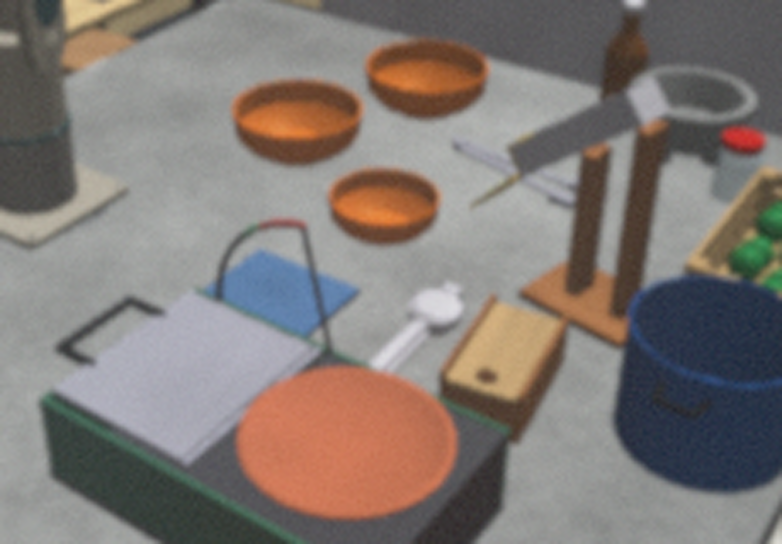

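```bash
cat > m2.py <<'E'
from h import *
c=pickle.load(open("top0.pkl","rb")); P=cloud(c); ok=c["range_z"]>0
hsv=cv2.cvtColor(c["pixels"],cv2.COLOR_BGR2HSV); H,S,V=cv2.split(hsv)
# bowl: outer contour of mask on z=.06
def comp(m,x,y):
    k,l,st,ce=cv2.connectedComponentsWithStats(m.astype(np.uint8)); return l==l[y,x]
m=comp((H>=3)&(H<=18)&(S>120)&(V>60),207,202)
ct=max(cv2.findContours(m.astype(np.uint8),cv2.RETR_EXTERNAL,cv2.CHAIN_APPROX_NONE)[0],key=len).reshape(-1,2)
q=onplane(c,ct,0.06)[:,:2]
A=np.c_[2*q,np.ones(len(q))]; s=np.linalg.lstsq(A,(q**2).sum(1),rcond=None)[0]
print("bowl c",s[:2],"r",np.sqrt(s[2]+s[:2]@s[:2]))
z=P[...,2]
# tile
m=comp((H>=98)&(H<=115)&(S>90)&(V>60),266,213)
ct=max(cv2.findContours(m.astype(np.uint8),cv2.RETR_EXTERNAL,cv2.CHAIN_APPROX_NONE)[0],key=len)
q=onplane(c,ct.reshape(-1,2),0.012)[:,:2].astype(np.float32); r=cv2.minAreaRect(q); print("tile",r)
# stove: points high z in region; rect outline z ~0.12
reg=np.zeros_like(ok); reg[95:225,295:385]=1
m=reg&ok&(z>0.1); ct=max(cv2.findContours(m.astype(np.uint8),cv2.RETR_EXTERNAL,cv2.CHAIN_APPROX_NONE)[0],key=len)
q=P[m][:,:2].astype(np.float32); print("stove z>.1",cv2.minAreaRect(q))
# hatch plate: gray light
m=reg&ok&(V>120)&(S<60)&(z>.1); k,l,st,ce=cv2.connectedComponentsWithStats(m.astype(np.uint8))
i=1+np.argmax(st[1:,4]); m=l==i; q=onplane(c,np.argwhere(m)[:,::-1],0.124)[:,:2].astype(np.float32); print("hatch plate",cv2.minAreaRect(q),np.median(P[m],0))
# dark bar
m=np.zeros_like(ok); m[211:224,322:362]=1
m&=(V<70); uv=np.argwhere(m)[:,::-1]; q=onplane(c,uv,0.126); print("bar pix",len(uv),uv.min(0),uv.max(0))
for row in range(211,224): print(row,[int(x) for x in V[row,322:362:2]])
# chute: points with z>.15 in region
m=np.zeros_like(ok); m[70:170,180:225]=1; m&=ok
q=P[m&(z>.1)]; 
for x0 in np.arange(.6,.95,.02):
    t=q[(q[:,0]>=x0)&(q[:,0]<x0+.02)]
    if len(t): print(round(x0,2),len(t),"y",t[:,1].min().round(3),t[:,1].max().round(3),"z",np.percentile(t[:,2],[2,50,98]).round(3))
E
python3 m2.py
```

```text
bowl c [0.47648618 0.22961567] r 0.07714353370637955
tile ((0.453818142414093, -0.007056966423988342), (0.16350750625133514, 0.16335216164588928), 89.92050170898438)
stove z>.1 ((0.6495597958564758, -0.2866961359977722), (0.25296586751937866, 0.4713685214519501), 89.0614013671875)
hatch plate ((0.561312735080719, -0.285813570022583), (0.2174229621887207, 0.18407054245471954), 89.08257293701172) [ 0.55869861 -0.28789273  0.12590962]
bar pix 282 [322 211] [361 222]
211 [21, 31, 26, 25, 27, 28, 29, 35, 43, 39, 39, 46, 45, 49, 55, 67, 51, 38, 68, 79]
212 [27, 24, 26, 26, 25, 31, 27, 25, 24, 21, 28, 25, 27, 30, 35, 40, 37, 32, 38, 47]
213 [55, 42, 26, 32, 34, 34, 27, 29, 28, 27, 27, 25, 28, 21, 24, 29, 31, 31, 22, 28]
214 [99, 71, 28, 54, 67, 60, 54, 50, 46, 42, 40, 31, 35, 31, 27, 24, 28, 34, 25, 28]
215 [126, 94, 38, 85, 103, 99, 94, 91, 80, 75, 70, 58, 56, 52, 52, 42, 30, 33, 27, 28]
216 [132, 97, 42, 102, 122, 125, 117, 116, 109, 106, 99, 96, 96, 96, 92, 75, 45, 41, 58, 56]
217 [130, 94, 40, 102, 124, 122, 117, 118, 115, 113, 116, 119, 119, 122, 117, 105, 59, 47, 94, 97]
218 [131, 93,
[... 544 characters left out ...]

0.6 2 y 0.233 0.256 z [0.101 0.102 0.102]
0.62 71 y 0.228 0.304 z [0.1   0.11  0.122]
0.64 132 y 0.224 0.305 z [0.104 0.123 0.143]
0.66 179 y 0.22 0.304 z [0.124 0.149 0.202]
0.68 119 y 0.226 0.299 z [0.147 0.197 0.221]
0.7 115 y 0.225 0.284 z [0.171 0.212 0.24 ]
0.72 121 y 0.22 0.279 z [0.191 0.233 0.257]
0.74 94 y 0.217 0.276 z [0.2   0.246 0.277]
0.76 133 y 0.213 0.271 z [0.115 0.236 0.29 ]
0.78 125 y 0.21 0.267 z [0.149 0.251 0.31 ]
0.8 136 y 0.205 0.266 z [0.249 0.271 0.326]
0.82 170 y 0.201 0.263 z [0.113 0.287 0.332]
0.84 65 y 0.202 0.259 z [0.106 0.241 0.313]
0.86 1 y 0.241 0.241 z [0.282 0.282 0.282]
0.9 15 y 0.3 0.361 z [0.1   0.104 0.107]
0.94 4 y 0.25 0.256 z [0.1   0.103 0.112]
```

The decoy bowls show radii around 0.09, and the target fits at about 0.077–0.08. Next I refine the chute yaw, the lip and the bar, and cross-check them against the given sizes.

```bash
cat > m3.py <<'E'
from h import *
T42=np.tan(np.radians(42))
for n in ("top","scene"):
    c=pickle.load(open(n+"0.pkl","rb")); P=cloud(c); ok=c["range_z"]>0; z=P[...,2]
    hsv=cv2.cvtColor(c["pixels"],cv2.COLOR_BGR2HSV); H,S,V=cv2.split(hsv)
    reg=(P[...,0]>.55)&(P[...,0]<.9)&(P[...,1]>.15)&(P[...,1]<.34)&ok
    yel=reg&(H>=17)&(H<=32)&(S>110)&(V>60)&(z<.16)&(z>.08)
    q=P[yel]; print(n,"yellow",len(q))
    if n=="top":
        # chute walls midline
        xs=[];ys=[]
        for x0 in np.arange(.70,.83,.01):
            t=q2=P[reg&(z>.165)]; t=t[(t[:,0]>=x0)&(t[:,0]<x0+.01)]
            xs.append(x0+.005); ys.append((t[:,1].min()+t[:,1].max())/2)
        k=np.polyfit(xs,ys,1); print("midline slope",k[0],"resid",np.std(np.polyval(k,xs)-ys)); 
        # paddle corners in image -> bottom edge on z=.087
        ct=max(cv2.findContours(yel.astype(np.uint8),cv2.RETR_EXTERNAL,cv2.CHAIN_APPROX_NONE)[0],key=len).reshape(-1,2)
        r=cv2.minAreaRect(ct.astype(np.float32)); print("paddle rect px",r)
        # foot: brown, z<.03
        ft=reg&(z<.03)&(H<15)&(S>110)&(z>.004)
        f=onplane(c,np.argwhere(ft)[:,::-1],.014); print("foot",ft.sum(),cv2.minAreaRect(f[:,:2].astype(np.float32)))
        yaw=np.arctan(k[0])
    ex=np.array([np.cos(yaw),np.sin(yaw)]); ey=np.array([-ex[1],ex[0]])
    a=q[:,:2]@ex; b=q[:,:2]@ey
    A=np.polyfit(q[:,2],a,1); print("paddle slope da/dz",A[0],"expect",T42)
    lipa=np.median(a+(.165-q[:,2])*T42); print("lip along",lipa,"std",np.std(a+(.165-q[:,2])*T42),"lat range",np.percentile(b,[1,99]),"mid",np.percentile(b,[1,99]).mean())
    lb=np.percentile(b,[1,99]).mean(); print("lip",ex*lipa+ey*lb, "yaw",yaw)
    if n=="top":
        L=np.array([np.polyval(k,0)]); lm=(k[1]+0)*1; print("midline lat b=",k[1]*np.cos(yaw))
    # dark points of bar
    bar=(P[...,0]>.38)&(P[...,0]<.45)&(P[...,1]>-.36)&(P[...,1]<-.2)&(z>.08)&(z<.16)&ok&(V<75)
    q=P[bar]; print("bar",len(q),np.median(q,0) if len(q) else "", cv2.minAreaRect(q[:,:2].astype(np.float32)) if len(q) else "")
c=pickle.load(open("top0.pkl","rb")); print("bar ray ends",onplane(c,[[328.5,219.5],[354.5,221.6]],.128))
c2=pickle.load(open("scene0.pkl","rb"))
# bowl rim via scene
P=cloud(c2);hsv=cv2.cvtColor(c2["pixels"],cv2.COLOR_BGR2HSV);H,S,V=cv2.split(hsv)
m=((H>=3)&(H<=18)&(S>120)&(V>50)&(abs(P[...,0]-.476)<.1)&(abs(P[...,1]-.23)<.1)).astype(np.uint8)
ct=max(cv2.findContours(m,cv2.RETR_EXTERNAL,cv2.CHAIN_APPROX_NONE)[0],key=len).reshape(-1,2)
q=onplane(c2,ct[ct[:,1]<np.median(ct[:,1])],.06)[:,:2]
A=np.c_[2*q,np.ones(len(q))]; s=np.linalg.lstsq(A,(q**2).sum(1),rcond=None)[0]
print("bowl scene",s[:2],np.sqrt(s[2]+s[:2]@s[:2]))
E
python3 m3.py
cat > ikc.py <<'E'
import numpy as np
from scipy.spatial.transform import Rotation as R
def quat(psi):  # jaw axis azimuth psi, tool down
    return R.from_matrix(np.array([[-np.sin(psi),np.cos(psi),0],[np.cos(psi),np.sin(psi),0],[0,0,-1]]).T).as_quat()
E
python3 - <<'E'
from rig import manip
import numpy as np
from ikc import quat
yaw=-.185; L=np.array([.685,.259]); ex=np.array([np.cos(yaw),np.sin(yaw)])
bc=np.array([.4765,.2296]); tc=np.array([.4538,-.007])
for off in (0,np.pi):
  for nm,p,psi in [("pick",(*(bc-.078*ex),.029),yaw),("pickup",(*(bc-.078*ex),.3),yaw),("chute",(*(L-.123*ex),.089),yaw),("tileL",(tc[0],tc[1]+.078,.041),yaw-np.radians(79)),("tileR",(tc[0],tc[1]-.078,.041),yaw+np.radians(101)),("bar0",(.4213,-.2836,.105),-.016),("bar1",(.53,-.285,.30),-.016)]:
    q=manip.ik(list(p),quat(psi+off).tolist()); print(off>0,nm,None if q is None else np.round(q,2))
E
```

```text
top yellow 361
midline slope -0.1887069524806988 resid 0.0008185208868969838
paddle rect px ((199.08416748046875, 153.65841674804688), (20.199254989624023, 21.194292068481445), 5.710593223571777)
foot 450 ((0.7129277586936951, 0.21333780884742737), (0.0739128440618515, 0.324462354183197), 85.80522155761719)
paddle slope da/dz 0.8824450312676422 expect 0.9004040442978399
lip along 0.6277123782487056 std 0.005789838488598725 lat range [0.34165273 0.41911873] mid 0.38038573438248663
lip [0.68736227 0.25738928] yaw -0.18651365626514665
midline lat b= 0.38138424040602764
bar 112 [ 0.42400997 -0.28656021  0.1266889 ] ((0.43284252285957336, -0.28196126222610474), (0.12070991843938828, 0.033078793436288834), 89.88970184326172)
scene yellow 0
False pick [-0.67  0.7   0.1   2.16 -0.22  0.29 -0.58]
False pickup [ 0.13  0.41 -1.03  1.86  0.39  1.1  -1.23]
False chute [-0.33  0.76 -0.3   1.67  0.3   0.75 -0.96]
False tileL [-0.31  0.67  0.13  2.18 -0.28  0.31 -1.5 ]
False tileR [ 0.42  0.7  -0.44  2.16  0.72  0.43  0.98]
False bar0 [ 0.69  0.59 -0.22  2.01  0.23  0.56  0.3 ]
False bar1 [ 0.63  0.49 -0.3   1.53  0.15  1.15  0.29]
True pick [ 0.05  0.96 -1.06  2.14  1.21  0.87  1.16]
True pickup [ 0.15  0.42 -1.06  1.86  0.4   1.1   1.89]
True chute [ 0.06  0.99 -1.06  1.66  0.96  1.1   1.66]
True tileL [ 0.07  0.7  -0.42  2.17  0.7   0.41  0.66]
True tileR [ 0.07  0.67  0.08  2.17 -0.16  0.31 -1.28]
True bar0 [ 0.2   0.64  0.51  2.02 -0.53  0.61 -2.08]
True bar1 [ 0.11  0.52  0.56  1.55 -0.29  1.15 -2.44]Traceback (most recent call last):
  File "m3.py", line 25, in <module>
    A=np.polyfit(q[:,2],a,1); print("paddle slope da/dz",A[0],"expect",T42)
    raise TypeError("expected non-empty vector for x")
TypeError: expected non-empty vector for x
```

```bash
cat > g.py <<'E'
import numpy as np,cv2,pickle
from rig import manip
from ikc import quat
yaw=-.187; L=np.array([.687,.2575]); ex=np.array([np.cos(yaw),np.sin(yaw)]); ey=np.array([-ex[1],ex[0]])
bc=np.array([.4765,.2296]); tc=np.array([.4538,-.007])
def cp(xc,yc,z): return [*(L+xc*ex+yc*ey),z]
def st(s=""):
    print(s,"t",round(manip.get_clock(),2),"p",np.round(manip.get_eef_pos(),4),"F",np.round(manip.get_contact_force(),2),"gap",round(manip.get_finger_gap(),4))
def snap(n,tag,crop=None,f=1):
    c=manip.camera(n); pickle.dump(c,open(f"{n}_{tag}.pkl","wb")); im=c["pixels"]
    if crop: x0,x1,y0,y1=crop; im=cv2.resize(im[y0:y1,x0:x1],None,fx=f,fy=f,interpolation=cv2.INTER_CUBIC)
    cv2.imwrite(f"pics/{n}_{tag}.png",im); return c
E
python3 - <<'E'
from g import *
p=manip.get_eef_pos(); 
manip.movel([p[0],p[1],.40],feed=.3); st("up")
g=bc-.078*ex
manip.move_to([*g,.28],quat(yaw).tolist()); st("over")
manip.command_gripper(.05,60); st("grip pre")
manip.movel([*g,.10],feed=.25); st()
c=manip.camera("wrist"); cv2.imwrite("pics/wrist1.png",c["pixels"])
E
```

```text
up t 0.88 p [ 0.2223 -0.6092  0.3983] F [-0.35 -0.12 -0.26] gap 0.0856
over t 3.97 p [0.4005 0.2434 0.2799] F [-0.18 -0.41 -0.11] gap 0.0856
grip pre t 4.41 p [0.3999 0.2441 0.28  ] F [0.14 0.43 0.42] gap 0.0501
 t 5.28 p [0.4003 0.2449 0.1007] F [-0.31  0.28  0.7 ] gap 0.05
```

View pics/wrist1.png

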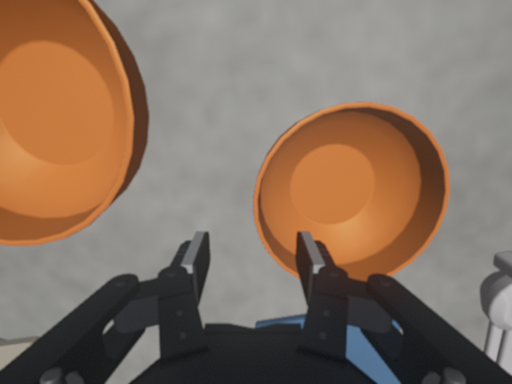

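The wrist view shows the small bowl with its rim centre near (351,190) and its left rim at column 255, midway between the fingers at 200 and 300. I'll check the centre with the hand-eye calibration, then grasp.

```bash
python3 - <<'E'
from g import *
from h import onplane
from scipy.spatial.transform import Rotation as R
p=np.array(manip.get_eef_pos()); Rt=R.from_quat(manip.get_tool_rot()).as_matrix()
c=manip.camera("wrist"); X=c["hand_eye"]
Rc=(Rt@X[:3,:3]).T; tcw=-Rc@(Rt@X[:3,3]+p); c["R"]=Rc; c["t"]=tcw
q=onplane(c,[[253,190],[448,185],[360,102],[290,133],[415,125],[262,232],[420,255]],.06)[:,:2]
A=np.c_[2*q,np.ones(len(q))]; s=np.linalg.lstsq(A,(q**2).sum(1),rcond=None)[0]
print("bowl wrist",s[:2],np.sqrt(s[2]+s[:2]@s[:2]))
E
```

```text
bowl wrist [0.48010139 0.22885326] 0.07812873809992729
```

```bash
python3 - <<'E'
from g import *
b=np.array([.4790,.2290]); g=b-.078*ex
manip.movel([*g,.03],feed=.15); st("down")
manip.command_gripper(.0,60); st("gripped")
manip.movel([*g,.10],feed=.12); st("lift")
snap("scene","lift",(170,400,100,260),3.4)
snap("top","lift",(150,330,90,270),3.3)
E
```

```text
down t 5.99 p [0.4027 0.244  0.0306] F [-0.12  0.25  0.39] gap 0.05
gripped t 6.49 p [0.4029 0.2433 0.0306] F [ 0.58 -1.61  4.91] gap 0.0022
lift t 7.22 p [0.402  0.243  0.0995] F [ 0.35 -0.64 -2.13] gap 0.002
```

View pics/scene_lift.png

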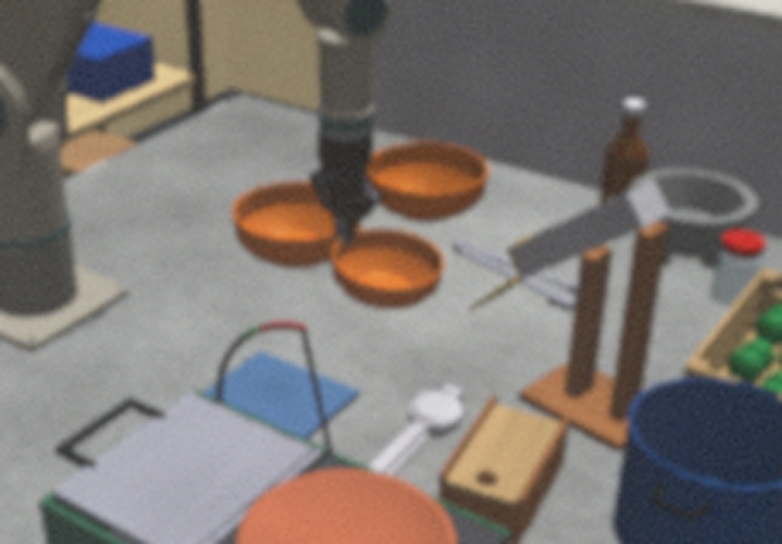

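View pics/top_lift.png

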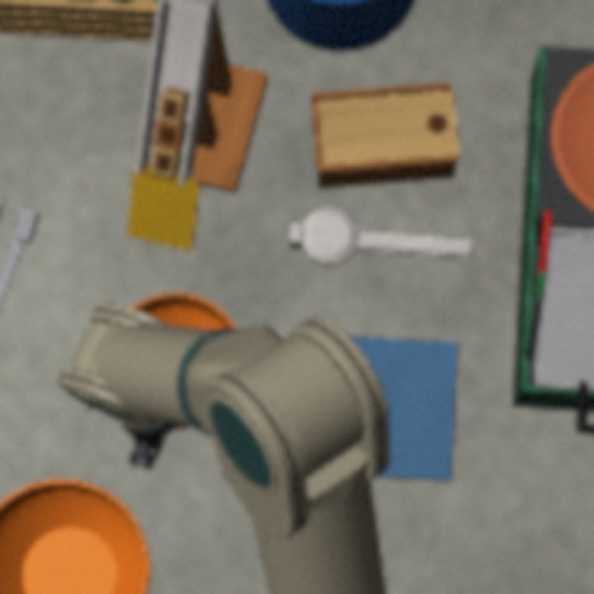

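The scene view shows the bowl lifted by its near rim, with the gripper at about (345,220) in the crop and the bowl at (387,265). I'll check its tilt from the scene depth before approaching.

```bash
cat > tilt.py <<'E'
from g import *; from h import cloud
def tilt(tag,n="scene"):
    c=pickle.load(open(f"{n}_{tag}.pkl","rb")); P=cloud(c); H,S,V=cv2.split(cv2.cvtColor(c["pixels"],cv2.COLOR_BGR2HSV))
    t=np.array(manip.get_eef_pos())
    d=P[...,:2]-t[:2]; a=d@ex; b=d@ey; z=P[...,2]
    m=(c["range_z"]>0)&(H<=18)&(S>110)&(V>40)&(a>-.02)&(a<.18)&(abs(b)<.1)&(z>.03)&(z<.16)
    print("n",m.sum(),"a max",np.percentile(a[m],99),"b",np.percentile(b[m],[1,99]),"z",np.percentile(z[m],[1,99]))
    for lo in np.arange(0,.18,.02):
        k=m&(a>=lo)&(a<lo+.02)
        if k.sum()>3: print(round(lo,2),k.sum(),"ztop",np.sort(z[k])[-3:].round(3),"zmin",z[k].min().round(3))
if __name__=="__main__":
    import sys; tilt(sys.argv[1])
E
python3 tilt.py lift
```

```text
n 534 a max 0.15253451786056746 b [-0.06943917  0.08463514] z [0.0667645  0.13476324]
0.0 113 ztop [0.134 0.135 0.147] zmin 0.075
0.02 84 ztop [0.12  0.125 0.126] zmin 0.069
0.04 78 ztop [0.125 0.126 0.129] zmin 0.065
0.06 66 ztop [0.123 0.123 0.125] zmin 0.067
0.08 53 ztop [0.122 0.122 0.126] zmin 0.065
0.1 41 ztop [0.12  0.121 0.122] zmin 0.079
0.12 36 ztop [0.12  0.122 0.123] zmin 0.088
0.14 39 ztop [0.119 0.119 0.124] zmin 0.091
```

Near rim is about 0.129 and far rim about 0.120, so the bowl tilts about 3° and the far rim sits at the right height (0.12). Now I approach the chute and push.

```bash
python3 - <<'E'
from g import *
manip.command_gripper(0,90)
manip.movel(cp(-.25,0,.0995),quat(yaw).tolist(),feed=.2); st("pre")
manip.movel(cp(-.165,0,.0995),feed=.1); st("mid")
manip.movel(cp(-.13,0,.0995),feed=.06); st("near")
print(manip.movel(cp(-.120,0,.0995),feed=.04,contact_N=12)); st("open")
manip.hold(.4); st("held")
snap("scene","open",(170,400,100,260),3.4)
snap("top","open",(150,330,70,230),3.3)
E
```

```text
pre t 8.05 p [0.4409 0.304  0.099 ] F [ 0.69 -0.86 -2.35] gap 0.0016
mid t 9.05 p [0.5239 0.2883 0.0994] F [-0.98  0.05 -1.1 ] gap 0.0016
near t 9.78 p [0.5589 0.2817 0.0993] F [-2.01  0.36 -2.29] gap 0.0013
False
open t 10.18 p [0.5693 0.2796 0.0994] F [-1.29  0.63 -3.13] gap 0.0021
held t 10.58 p [0.569  0.2797 0.0994] F [-1.97 -0.71 -2.91] gap 0.0016
```

View pics/scene_open.png

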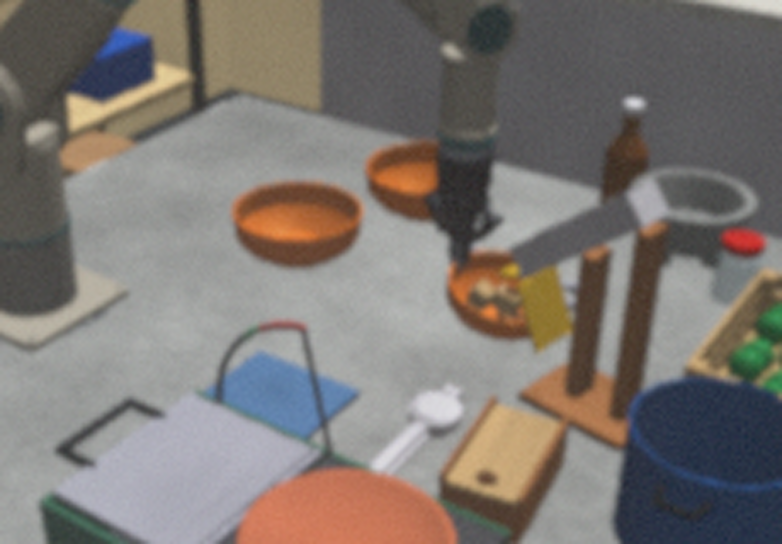

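View pics/top_open.png

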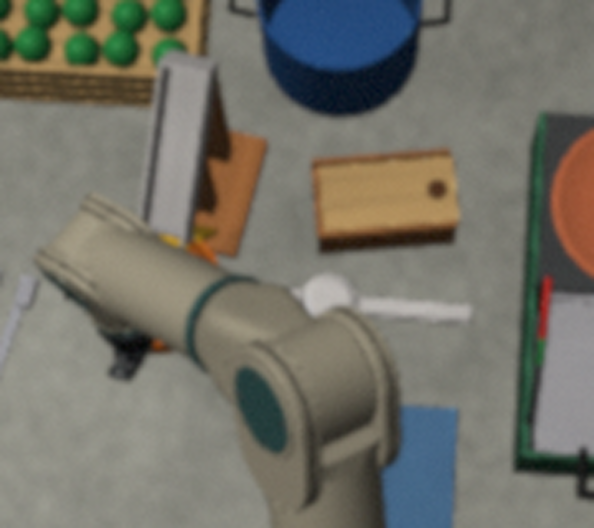

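The chute channel is empty in the top view. In the scene crop the gate hangs open at (545,305) and chunks are visible in the bowl at (483,294) and (508,298). I'll back off and count them.

```bash
python3 - <<'E'
from g import *
manip.hold(.3)
manip.movel(cp(-.17,0,.0995),feed=.08); st("back1")
manip.movel(cp(-.26,0,.1),feed=.15); st("back")
manip.movel([.43,.25,.14],quat(yaw-.7).tolist(),feed=.15); st("back2")
snap("scene","back",(210,340,130,230),6)
snap("top","back",(150,330,70,250),3.3)
E
```

```text
back1 t 11.76 p [0.5209 0.2891 0.0998] F [-1.15  0.15 -2.01] gap 0.0014
back t 12.51 p [0.4332 0.3057 0.1001] F [ 0.62 -0.38 -1.93] gap 0.0019
back2 t 13.36 p [0.4305 0.2504 0.1399] F [-0.16 -0.2  -1.87] gap 0.0019
```

View pics/scene_back.png

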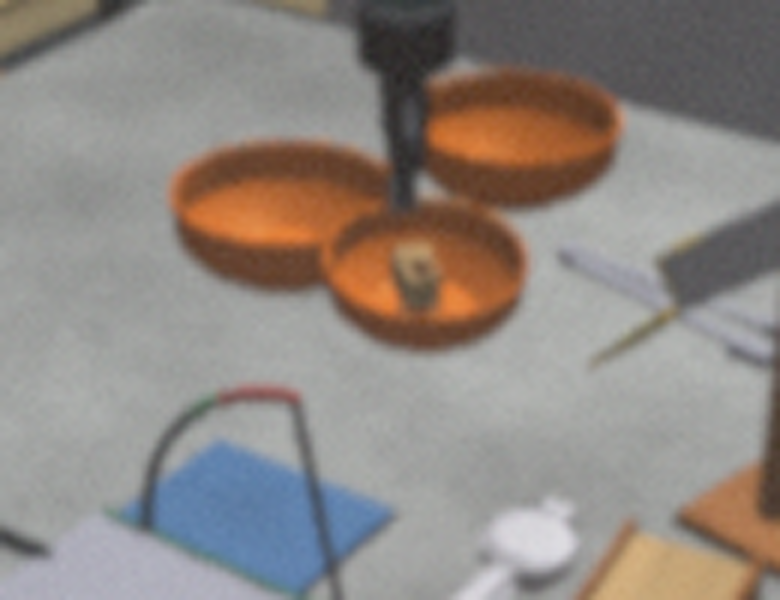

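View pics/top_back.png

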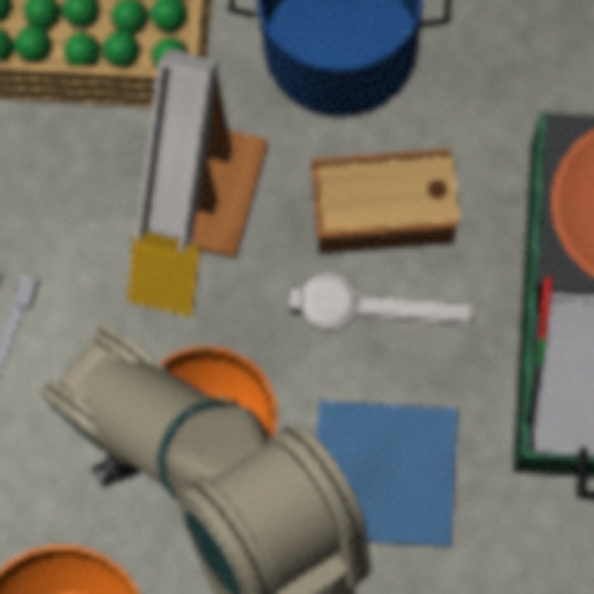

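The gate is shut, the channel is empty, and the worktop has no stray chunks. The scene view shows chunk material at (415,275), but they overlap, so I'll count with the wrist camera.

```bash
python3 - <<'E'
from g import *
snap("wrist","chunks")
E
python3 tilt.py back
```

```text
n 460 a max 0.1406521024204357 b [-0.09845696  0.03561258] z [0.10568523 0.15922448]
0.0 74 ztop [0.156 0.157 0.159] zmin 0.106
0.02 59 ztop [0.157 0.157 0.158] zmin 0.107
0.04 59 ztop [0.157 0.157 0.159] zmin 0.104
0.06 61 ztop [0.157 0.158 0.16 ] zmin 0.102
0.08 39 ztop [0.155 0.155 0.156] zmin 0.109
0.1 20 ztop [0.151 0.154 0.157] zmin 0.127
0.12 50 ztop [0.154 0.155 0.156] zmin 0.127
0.14 7 ztop [0.151 0.152 0.156] zmin 0.144
```

View pics/wrist_chunks.png

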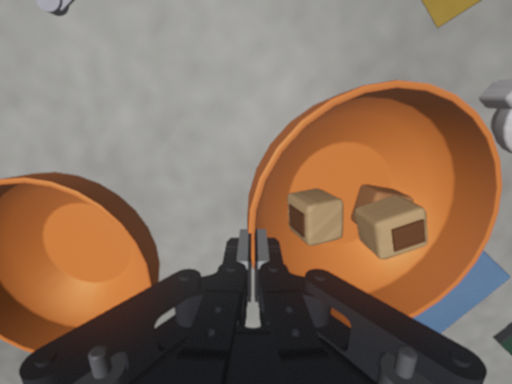

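```bash
python3 - <<'E'
import pickle,cv2,numpy as np
c=pickle.load(open("wrist_chunks.pkl","rb"))
cv2.imwrite("pics/wrist_chunks_z.png",cv2.resize(c["pixels"][160:280,270:450],None,fx=4,fy=4,interpolation=cv2.INTER_CUBIC))
r=c["range_z"]; print(np.round(r[180:250:6,350:430:6],3))
E
```

```text
[[0.207 0.206 0.207 0.208 0.21  0.21  0.21  0.21  0.208 0.206 0.205 0.202
  0.201 0.198]
 [0.208 0.209 0.205 0.199 0.201 0.206 0.213 0.212 0.211 0.208 0.207 0.204
  0.203 0.201]
 [0.209 0.209 0.201 0.193 0.189 0.186 0.188 0.192 0.197 0.21  0.209 0.207
  0.    0.202]
 [0.211 0.    0.201 0.192 0.186 0.185 0.18  0.178 0.177 0.176 0.19  0.208
  0.205 0.204]
 [0.213 0.207 0.199 0.18  0.177 0.175 0.173 0.172 0.168 0.168 0.165 0.164
  0.205 0.204]
 [0.213 0.18  0.175 0.172 0.17  0.168 0.166 0.164 0.163 0.161 0.159 0.159
  0.158 0.204]
 [0.216 0.18  0.174 0.167 0.163 0.162 0.16  0.159 0.157 0.158 0.158 0.158
  0.159 0.206]
 [0.217 0.205 0.173 0.165 0.159 0.157 0.157 0.157 0.155 0.157 0.157 0.157
  0.158 0.205]
 [0.218 0.22  0.175 0.167 0.159 0.157 0.157 0.157 0.155 0.155 0.158 0.158
  0.    0.205]
 [0.221 0.221 0.178 0.167 0.161 0.157 0.158 0.158 0.159 0.158 0.159 0.159
  0.16  0.204]
 [0.222 0.222 0.182 0.173 0.165 0.16  0.158 0.159 0.159 0.16  0.16  0.161
  0.161 0.204]
 [0.223 0.221 0.221 0.174 0.165 0.162 0.161 0.161 0.161 0.161 0.161 0.164
  0.165 0.203]]
```

View pics/wrist_chunks_z.png

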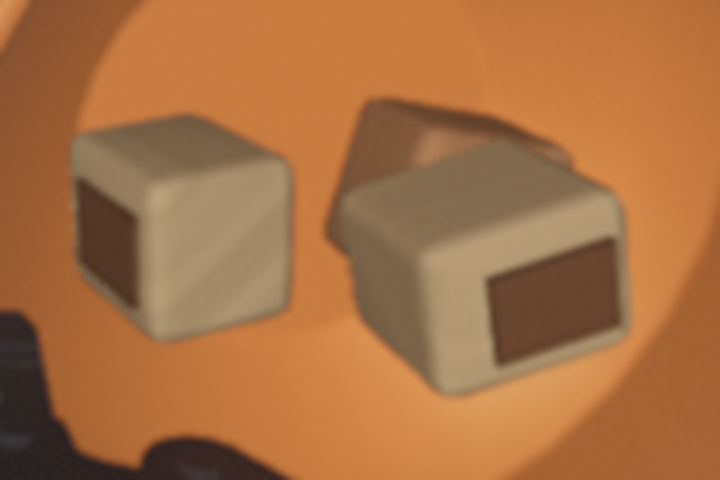

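All three chunks are in the bowl: two light ones and one brown one behind them. I'll measure the bowl's tilt from its floor in the wrist depth so I can set it down level.

```bash
python3 - <<'E'
from g import *
from h import cloud
from scipy.spatial.transform import Rotation as R
p=np.array(manip.get_eef_pos()); Rt=R.from_quat(manip.get_tool_rot()).as_matrix()
c=pickle.load(open("wrist_chunks.pkl","rb")); X=c["hand_eye"]
c["R"]=(Rt@X[:3,:3]).T; c["t"]=-c["R"]@(Rt@X[:3,3]+p)
P=cloud(c); ok=c["range_z"]>0
def fit(m):
    q=P[m&ok]; ce=q.mean(0)
    for _ in range(3):
        ce=q.mean(0); u,s,v=np.linalg.svd(q-ce,full_matrices=False); n=v[2]*np.sign(v[2][2]); r=(q-ce)@n; q=q[abs(r)<2.5*r.std()]
    return n,ce,r.std(),len(q)
m=np.zeros((384,512),bool); m[152:184,312:350]=1; m[158:180,350:385]=1; m[192:235,346:352]=1
n,ce,s,k=fit(m); print("floor n",n,"at",ce,s,k)
t=np.zeros((384,512),bool); t[20:150,170:240]=1
print("table",fit(t))
y=Rt[:,1]; print("tool y",y,"tilt along -grip dir",np.arctan2(n[:2]@y[:2],n[2]),"lateral",np.arctan2(n[:2]@Rt[:2,0],n[2]))
for off in (79,60,100):
  psi=yaw-np.radians(off); e=np.array([np.cos(psi),np.sin(psi)])
  print(off,[None if (q:=manip.ik([*(tc-.078*e),z],quat(psi).tolist())) is None else np.round(q,2) for z in (.043,.12)])
E
```

```text
floor n [ 0.08697953 -0.10242986  0.99093021] at [0.4976546  0.21189043 0.10268463] 0.0005749458925871318 2197
table (array([-4.20753075e-04,  9.78692453e-04,  9.99999433e-01]), array([ 0.47460319,  0.34980474, -0.0010424 ]), np.float64(0.0007079943995461205), 8896)
tool y [ 6.32761454e-01 -7.74346516e-01 -6.43964469e-04] tilt along -grip dir 0.13476145722145486 lateral 0.0025618332338762074
79 [array([-0.11,  0.66, -0.16,  2.17,  0.31,  0.33, -2.1 ]), array([-0.06,  0.52, -0.22,  2.12,  0.22,  0.53, -2.01])]
60 [array([-0.09,  0.65, -0.19,  2.24,  0.42,  0.29, -1.88]), array([ 0.  ,  0.5 , -0.31,  2.18,  0.31,  0.5 , -1.77])]
100 [array([-0.12,  0.68, -0.11,  2.1 ,  0.2 ,  0.37, -2.32]), array([-0.11,  0.54, -0.13,  2.05,  0.12,  0.55, -2.25])]
```

The tilt is 0.135 rad toward the far side. I'll level it with a tool tilt at the tile; the predicted seated TCP height is about 0.043.

```bash
cat > place.py <<'E'
from g import *
from scipy.spatial.transform import Rotation as R
psi=yaw-np.radians(79); e=np.array([np.cos(psi),np.sin(psi)])
tau=.135
Q=(R.from_rotvec(tau*np.array([e[1],-e[0],0]))*R.from_quat(quat(psi)))
g=tc-.0762*e
az=Q.as_matrix()[:,2]
E
python3 - <<'E'
from place import *
print("tool z",az)
q=[manip.ik([*g,z],Q.as_quat().tolist()) for z in (.13,.04)]
print([None if x is None else np.round(x,2) for x in q])
if all(x is not None for x in q):
    manip.movel([*g,.13],Q.as_quat().tolist(),feed=.15); st("above")
    manip.movel([*g,.07],feed=.1); st("low")
    print(manip.movel([*g,.041],feed=.03,contact_N=3)); st("touch")
    snap("wrist","place"); snap("scene","place",(200,320,150,250),6)
E
```

```text
tool z [ 6.71093813e-04 -1.34588638e-01 -9.90901331e-01]
[array([-0.24,  0.51, -0.11,  2.09,  0.32,  0.61, -2.17]), array([-0.29,  0.68, -0.03,  2.15,  0.41,  0.38, -2.27])]
above t 14.88 p [0.4535 0.0702 0.13  ] F [ 0.39  0.19 -2.07] gap 0.0017
low t 15.62 p [0.4537 0.0694 0.0702] F [ 0.11  0.16 -2.38] gap 0.0016
True
touch t 16.45 p [0.4531 0.0698 0.0428] F [0.42 1.42 0.29] gap 0.0011
```

View pics/wrist_place.png

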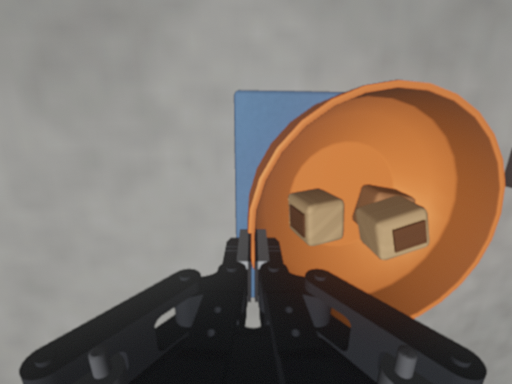

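View pics/scene_place.png

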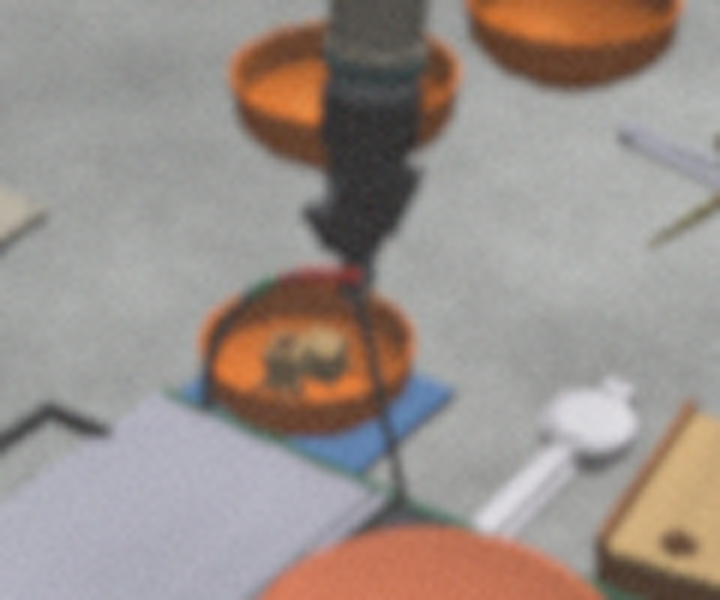

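The bowl touched at z = 0.0428, as predicted, and the views show it on the tile with the chunks inside. Releasing and backing out along the tool axis.

```bash
python3 - <<'E'
from place import *
manip.command_gripper(.035); st("released")
p=np.array(manip.get_eef_pos())
manip.movel((p-.05*az).tolist(),feed=.1)
manip.movel((p-.05*az+[0,0,.17]).tolist(),feed=.3); st("clear")
manip.move_to([.41,-.28,.26],quat(-.016).tolist()); st("near bar")
c=snap("top","bar",(230,390,95,235),4.2); snap("wrist","bar")
E
cat > m4.py <<'E'
from h import *
c=pickle.load(open("top_bar.pkl","rb")); P=cloud(c); ok=c["range_z"]>0
H,S,V=cv2.split(cv2.cvtColor(c["pixels"],cv2.COLOR_BGR2HSV))
m=((H>=3)&(H<=18)&(S>150)&(V>60)&(abs(P[...,0]-.454)<.11)&(abs(P[...,1]+.007)<.11)).astype(np.uint8)
ct=max(cv2.findContours(m,cv2.RETR_EXTERNAL,cv2.CHAIN_APPROX_NONE)[0],key=len).reshape(-1,2)
q=onplane(c,ct,.072)[:,:2]; A=np.c_[2*q,np.ones(len(q))]; s=np.linalg.lstsq(A,(q**2).sum(1),rcond=None)[0]
print("bowl on tile",s[:2],np.sqrt(s[2]+s[:2]@s[:2]))
E
python3 m4.py
```

```text
released t 16.97 p [0.4525 0.069  0.0429] F [-0.91 -0.4  -1.09] gap 0.0352
clear t 18.33 p [0.4516 0.0754 0.2615] F [ 0.01 -1.34 -0.38] gap 0.0348
near bar t 20.43 p [ 0.4102 -0.2793  0.2597] F [ 0.42 -0.04  0.4 ] gap 0.0349
bowl on tile [ 0.46190571 -0.00501216] 0.07468848114904997
```

View pics/top_bar.png

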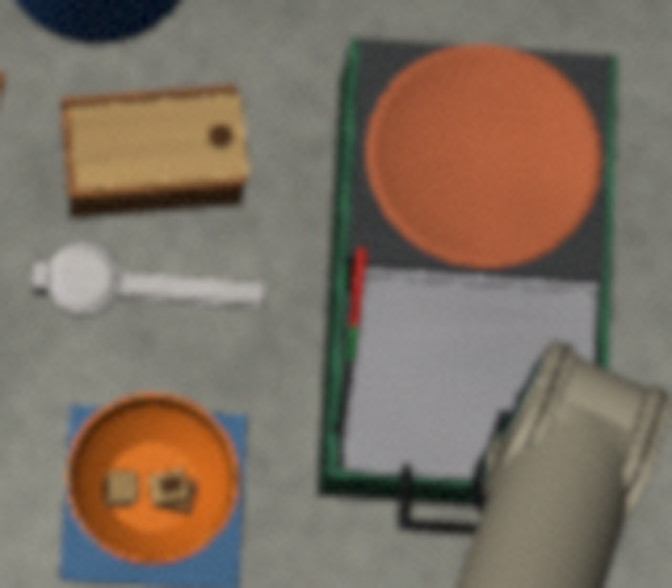

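View pics/wrist_bar.png

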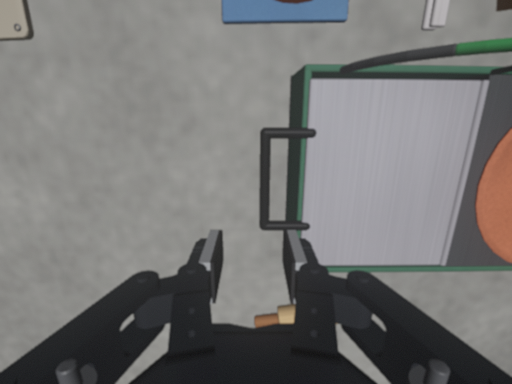

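The top view shows the bowl upright on the tile with all three chunks. The circle fit says it could be about 8 mm off in x. I'll cross-check that from the wrist picture and measure the bar at the same time (wrist view: bar runs from (265,130) to (265,228)).

```bash
cat > m5.py <<'E'
from h import *
from scipy.spatial.transform import Rotation as R
def wc(tag,p,q):
    c=pickle.load(open(f"wrist_{tag}.pkl","rb")); X=c["hand_eye"]; Rt=R.from_quat(q).as_matrix(); p=np.array(p)
    c["R"]=(Rt@X[:3,:3]).T; c["t"]=-c["R"]@(Rt@X[:3,3]+p); return c
def circ(q):
    A=np.c_[2*q,np.ones(len(q))]; s=np.linalg.lstsq(A,(q**2).sum(1),rcond=None)[0]; return s[:2],np.sqrt(s[2]+s[:2]@s[:2])
if __name__=="__main__":
    from place import Q,manip
    c=wc("place",[.4531,.0698,.0428],Q.as_quat())
    H,S,V=cv2.split(cv2.cvtColor(c["pixels"],cv2.COLOR_BGR2HSV))
    m=((H>=3)&(H<=18)&(S>120)&(V>60)).astype(np.uint8)
    ct=max(cv2.findContours(m,cv2.RETR_EXTERNAL,cv2.CHAIN_APPROX_NONE)[0],key=len).reshape(-1,2)
    ct=ct[(ct[:,1]<225)|(ct[:,0]>450)]; ct=ct[(ct[:,0]>385)|(ct[:,1]<110)|(ct[:,0]<300)]
    print("rim wrist",circ(onplane(c,ct[(ct[:,0]>340)],.072)[:,:2]), "tile corner",onplane(c,[[236,91],[343,91.5],[237,225]],.012))
    c=wc("bar",manip.get_eef_pos(),manip.get_tool_rot()); P=cloud(c)
    H,S,V=cv2.split(cv2.cvtColor(c["pixels"],cv2.COLOR_BGR2HSV))
    reg=np.zeros((384,512),bool); reg[140:222,255:278]=1
    m=reg&(V<70); print("bar px",np.argwhere(m).mean(0),m.sum(),"depth z",np.median(P[m],0))
    q=onplane(c,np.argwhere(m)[:,::-1],.126); print("bar on plane",np.median(q,0),cv2.minAreaRect(q[:,:2].astype(np.float32)))
    print("bar ends",onplane(c,[[265,128],[265,229]],.126))
    # plate edges (front left/right corners, hinge side)
    print("plate corners",onplane(c,[[308,80],[480,80],[302,267],[447,264]],.126))
    for n,t in (("top","bar"),):
        c=pickle.load(open(f"{n}_{t}.pkl","rb"))
        H,S,V=cv2.split(cv2.cvtColor(c["pixels"],cv2.COLOR_BGR2HSV)); P=cloud(c)
        m=((H>=3)&(H<=20)&(S>100)&(V>45)&(abs(P[...,0]-.46)<.13)&(abs(P[...,1]+.007)<.12)).astype(np.uint8)
        ct=max(cv2.findContours(m,cv2.RETR_EXTERNAL,cv2.CHAIN_APPROX_NONE)[0],key=len).reshape(-1,2)
        print("top rim all",circ(onplane(c,ct,.072)[:,:2]), "upper half",circ(onplane(c,ct[ct[:,1]<210],.072)[:,:2]),"bbox",cv2.boundingRect(ct))
        b=(H>=98)&(H<=115)&(S>90)&(V>60); b[:,:240]=0;b[:,300:]=0;b[:170]=0
        uv=np.argwhere(b)[:,::-1]; q=onplane(c,uv,.012); print("tile ext",np.percentile(q,[.5,99.5],axis=0)[:,:2])
E
python3 m5.py
```

```text
rim wrist (array([ 0.46483591, -0.00525319]), np.float64(0.0790794396440805)) tile corner [[ 5.40905924e-01  7.53568672e-02  1.20000000e-02]
 [ 5.41772562e-01 -4.94696376e-04  1.20000000e-02]
 [ 4.43084054e-01  7.57418668e-02  1.20000000e-02]]
bar px [180.89473684 264.53739612] 722 depth z [ 0.42416589 -0.28454951  0.12843614]
bar on plane [ 0.42427227 -0.28529447  0.126     ] ((0.4298083782196045, -0.28697067499160767), (0.09591300785541534, 0.020323654636740685), 89.694580078125)
bar ends [[ 0.42536576 -0.22624615  0.126     ]
 [ 0.42537223 -0.34526976  0.126     ]]
plate corners [[ 0.46946903 -0.17863689  0.126     ]
 [ 0.64897661 -0.17945575  0.126     ]
 [ 0.47235344 -0.39887866  0.126     ]
 [ 0.65834806 -0.39822655  0.126     ]]
top rim all (array([ 0.46218146, -0.00474856]), np.float64(0.07728956474761527)) upper half (array([ 0.46327601, -0.00441962]), np.float64(0.07660652676010705)) bbox (246, 188, 41, 41)
tile ext [[ 0.37217458 -0.08853521]
 [ 0.53498027  0.07409478]]
```

By the wrist camera the bowl is about 9 mm from the tile centre, which is well within the tile: the foot has roughly 33 mm of margin, so I leave it alone. The bar is at (0.4245, −0.2855), which agrees with the plate position and the 230 mm hinge radius. Next I grip the bar.

```bash
cat > hh.py <<'E'
from g import *
B=np.array([.4245,-.2855,.105]); Hx=B[0]+.230; r=np.hypot(.230,.002); a0=np.arctan2(.002,.230)
def arc(th,p0):  # TCP for hatch angle th, p0 = TCP at th=0
    f=lambda t: np.array([-r*np.cos(t+a0),0,r*np.sin(t+a0)])
    return (np.array(p0)+f(th)-f(0)).tolist()
E
python3 - <<'E'
from hh import *
print([None if (q:=manip.ik(arc(t,B),manip.get_tool_rot())) is None else np.round(q,2) for t in (0,.5,1.08)])
manip.movel([B[0],B[1],.20],feed=.25); 
print("hit",manip.movel(B.tolist(),feed=.1,contact_N=6)); st("at bar")
manip.command_gripper(0,40); st("gripped")
for t in (.05,.12,.2): manip.movel(arc(t,B),feed=.1); st(f"th {t}")
snap("scene","h1",(150,350,120,270),4)
E
```

```text
[array([ 0.7 ,  0.6 , -0.24,  2.  ,  0.25,  0.57,  0.28]), array([ 0.71,  0.47, -0.3 ,  1.83,  0.17,  0.87,  0.32]), array([ 0.62,  0.51, -0.31,  1.47,  0.16,  1.18,  0.28])]
hit False
at bar t 22.02 p [ 0.425  -0.2858  0.1056] F [ 0.89 -0.14 -0.33] gap 0.0351
gripped t 22.4 p [ 0.4239 -0.2857  0.1053] F [-2.01 -0.54  3.41] gap 0.0081
th 0.05 t 22.67 p [ 0.4243 -0.2857  0.1165] F [-1.93 -0.17 -1.78] gap 0.0079
th 0.12 t 22.98 p [ 0.4276 -0.2855  0.1328] F [0.68 0.11 0.65] gap -0.0001
th 0.2 t 23.31 p [ 0.4298 -0.2855  0.1505] F [ 0.35  0.48 -1.32] gap 0.0001
```

View pics/scene_h1.png

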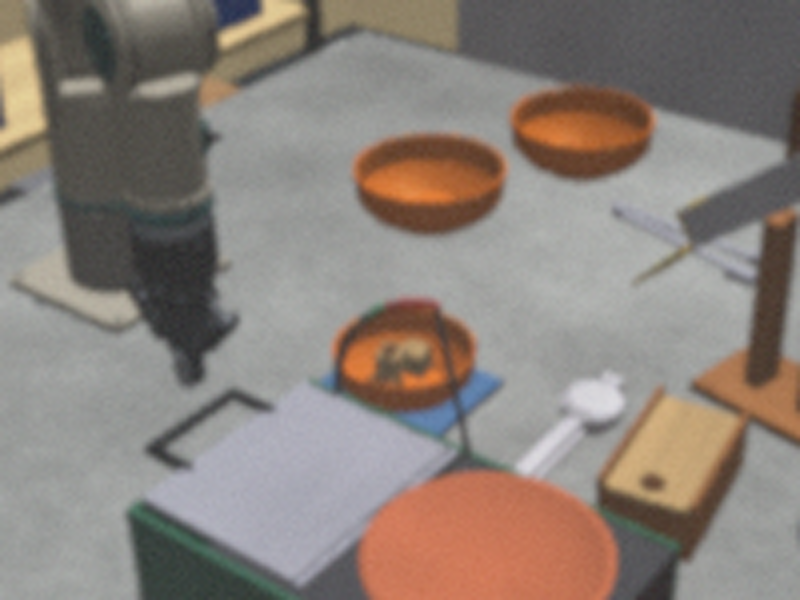

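The bar slipped out: the gap fell from 8 mm to 0 and the picture shows the hatch shut with the gripper above the bar. The 8 mm gap on a 12 mm bar suggests the pads only held its upper part, so I'll check the geometry.

```bash
python3 - <<'E'
from hh import *
from h import *
c=pickle.load(open("scene_h1.pkl","rb"))
def proj(p): return cv2.projectPoints(np.array([p],float),cv2.Rodrigues(c["R"])[0],c["t"],c["mtx"],c["dist_coeffs"])[0].ravel()
f=lambda p:(proj(p)-[150,120])*4
print("tcp",f(manip.get_eef_pos()),"bar mid .124",f([.4245,-.2855,.124]),"bar ends",f([.4245,-.2305,.124]),f([.4245,-.3405,.124]))
P=cloud(c)
H,S,V=cv2.split(cv2.cvtColor(c["pixels"],cv2.COLOR_BGR2HSV))
for (u,v) in [(188,231.5),(195,226),(201,222)]:
    w=P[int(v)-3:int(v)+4,int(u)-3:int(u)+4].reshape(-1,3); vv=V[int(v)-3:int(v)+4,int(u)-3:int(u)+4].ravel()
    k=vv<70; print((u,v),k.sum(),np.median(w[k],0).round(4) if k.any() else "")
# hatch plate height
m=(P[...,0]>.49)&(P[...,0]<.64)&(P[...,1]>-.38)&(P[...,1]<-.2)&(V>110)&(S<60)
q=P[m]; print("plate",len(q),np.median(q,0),np.polyfit(q[:,0],q[:,2],1))
snap("wrist","h1"); snap("top","h1",(290,390,170,250),6)
E
```

```text
tcp [193.9526382  401.19600302] bar mid .124 [192.9562893  421.76638387] bar ends [232.41501568 394.16980933] [151.26738629 450.92406924]
(188, 231.5) 8 [ 0.4321 -0.34    0.1298]
(195, 226) 0 
(201, 222) 0 
plate 1328 [ 0.56807185 -0.29621489  0.12864809] [-0.00332982  0.13028865]
```

View pics/wrist_h1.png

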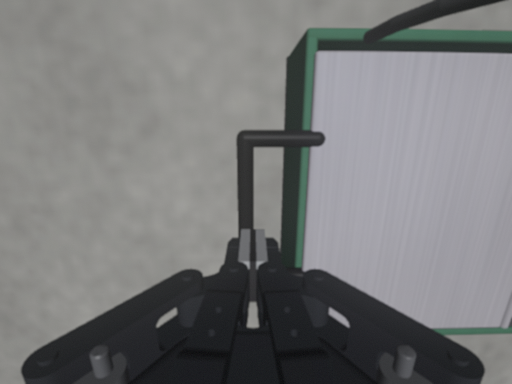

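```bash
python3 - <<'E'
from h import *
c=pickle.load(open("wrist_h1.pkl","rb")); X=c["hand_eye"]; c["R"]=X[:3,:3].T; c["t"]=-c["R"]@X[:3,3]
P=cloud(c); 
for v in range(222,330,6): print(v,[np.round(P[v,u]*1000).astype(int).tolist() for u in (245,259)], c["pixels"][v,245].tolist())
c=pickle.load(open("wrist_bar.pkl","rb")); c["R"]=X[:3,:3].T; c["t"]=-c["R"]@X[:3,3]; P=cloud(c)
for v in range(228,310,8): print(v,[np.round(P[v,u]*1000).astype(int).tolist() for u in (214,291)])
im=c["pixels"]; c=pickle.load(open("wrist_h1.pkl","rb"))
cv2.imwrite("pics/w_zoom.png",np.hstack([cv2.resize(c["pixels"][210:340,200:310],None,fx=3.5,fy=3.5),cv2.resize(im[210:340,180:320],None,fx=2.8,fy=3.5)]))
E
```

```text
222 [[-6, -5, 21], [-64, 9, 152]] [49, 49, 48]
228 [[-11, -5, 21], [-73, 9, 152]] [68, 67, 66]
234 [[9, -3, -31], [9, 4, -31]] [111, 109, 108]
240 [[10, -3, -38], [9, 4, -36]] [112, 109, 109]
246 [[9, -3, -44], [9, 4, -44]] [110, 107, 107]
252 [[9, -3, -49], [9, 4, -49]] [112, 110, 108]
258 [[9, -3, -54], [9, 4, -54]] [110, 108, 107]
264 [[10, -2, -61], [7, 4, -56]] [114, 111, 109]
270 [[10, -2, -66], [10, 4, -65]] [43, 40, 39]
276 [[10, -2, -70], [10, 4, -69]] [41, 39, 37]
282 [[10, -2, -73], [8, 3, -71]] [37, 36, 35]
288 [[8, -2, -74], [6, 4, -71]] [32, 31, 30]
294 [[0, -2, -68], [0, 4, -67]] [38, 36, 34]
300 [[-2, -2, -68], [-4, 4, -67]] [42, 39, 38]
306 [[-6, -2, -68], [-5, 4, -69]] [41, 37, 37]
312 [[-8, -2, -69], [-9, 4, -68]] [36, 33, 32]
318 [[-9, -2, -71], [-10, 4, -71]] [33, 29, 29]
324 [[-9, -2, -75], [-11, 4, -72]] [38, 37, 36]
228 [[-124, -65, 261], [-63, 47, 131]]
236 [[9, -20, -32], [9, 21, -33]]
244 [[9, -18, -42], [9, 20, -42]]
252 [[9, -18, -48], [9, 19, -49]]
260 [[9, -17, -55], [8, 18, -54]]
268 [[5, -17, -55], [4, 19, -55]]
276 [[1, -17, -57], [1, 18, -57]]
284 [[-2, -17, -59], [-1, 18, -59]]
292 [[-6, -17, -58], [-7, 19, -57]]
300 [[-11, -17, -58], [-11, 19, -58]]
308 [[-291, -72, 260], [-271, 71, 236]]
```

View pics/w_zoom.png

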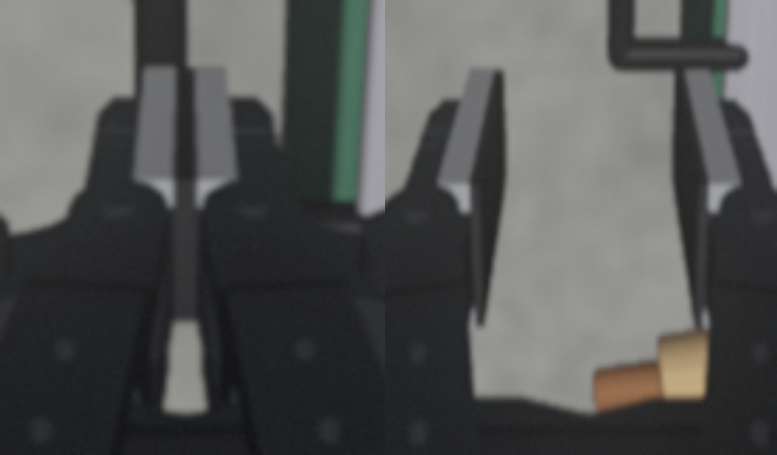

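In the tool frame, the wrist depth puts the real pad tips 23–29 mm behind the reported TCP, and the scene view agrees. The pads were therefore too high on the bar, which also explains the bowl's tilt. I'll re-grip about 21 mm lower.

```bash
sed -i 's/B=np.array.*105\]);/B=np.array([.4245,-.2855,.084]);/' hh.py; python3 - <<'E'
from hh import *
print(all(manip.ik(arc(t,B),manip.get_tool_rot()) is not None for t in (0,.3,.6,.9,1.08)))
manip.movel([B[0],B[1],.17],feed=.2)
manip.command_gripper(.035,40)
print("hit",manip.movel(B.tolist(),feed=.08,contact_N=6)); st("at bar")
manip.command_gripper(0,45); st("gripped")
for t in (.05,.12,.2): manip.movel(arc(t,B),feed=.1); st(f"th {t}")
snap("scene","h2",(150,350,120,270),4)
E
```

```text
True
hit False
at bar t 25.37 p [ 0.4249 -0.2857  0.0844] F [-0.59 -0.69  0.29] gap 0.035
gripped t 25.71 p [ 0.4239 -0.2857  0.0842] F [-2.22 -0.09  1.93] gap 0.0105
th 0.05 t 25.98 p [ 0.4242 -0.2857  0.0955] F [-2.26 -2.29 -1.69] gap 0.0106
th 0.12 t 26.28 p [ 0.4256 -0.2857  0.1112] F [-3.27 -1.77 -2.49] gap 0.0104
th 0.2 t 26.62 p [ 0.4285 -0.2857  0.1296] F [-4.67 -1.11 -1.01] gap 0.0101
```

View pics/scene_h2.png

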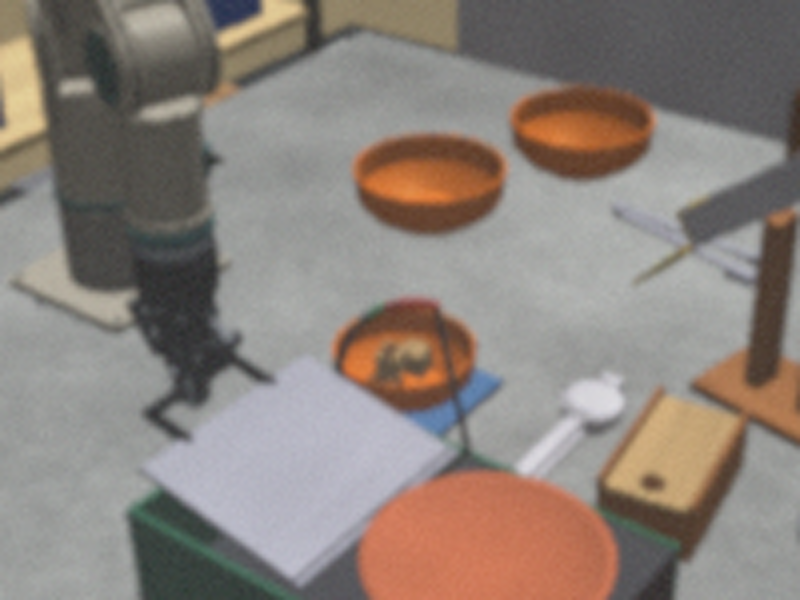

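The bar is now held properly: the gap is 10.5 mm, as expected for the 12 mm bar, and the picture shows the hatch lifting. I continue along the arc and watch force and gap.

```bash
python3 - <<'E'
from hh import *
for t in np.arange(.3,.91,.1):
    manip.movel(arc(t,B),feed=.1); st(f"th {t:.2f}")
    F=np.array(manip.get_contact_force()); g=manip.get_finger_gap()
    if np.linalg.norm(F)>15 or g<.008: print("STOP"); break
snap("scene","h3",(150,350,120,270),4)
E
cat > ang.py <<'E'
from h import *
import sys
def ang(tag):
    c=pickle.load(open(f"scene_{tag}.pkl","rb")); P=cloud(c); H,S,V=cv2.split(cv2.cvtColor(c["pixels"],cv2.COLOR_BGR2HSV))
    m=(V>100)&(S<70)&(P[...,1]>-.385)&(P[...,1]<-.19)&(P[...,0]>.46)&(P[...,0]<.655)&(P[...,2]>.13)
    q=P[m]; 
    for _ in range(4):
        ce=q.mean(0); u,s,v=np.linalg.svd(q-ce,full_matrices=False); n=v[2]*np.sign(v[2][2]); r=(q-ce)@n; q=q[abs(r)<2*r.std()+1e-4]
    print(tag,"n",len(q),"std",r.std().round(4),"normal",n.round(3),"angle",np.arctan2(n[0],n[2]).round(3),np.arctan2(np.hypot(n[0],n[1]),n[2]).round(3))
if __name__=="__main__": ang(sys.argv[1])
E
python3 ang.py h2; python3 ang.py h3
```

```text
th 0.30 t 27.05 p [ 0.434  -0.2858  0.152 ] F [-5.68 -2.31  0.11] gap 0.0105
th 0.40 t 27.43 p [ 0.4416 -0.2859  0.1734] F [-6.64 -1.58  0.04] gap 0.0104
th 0.50 t 27.82 p [ 0.4511 -0.286   0.194 ] F [-8.03 -2.7   2.46] gap 0.0104
th 0.60 t 28.2 p [ 0.4626 -0.2862  0.2137] F [-10.43  -2.77   5.09] gap 0.0103
th 0.70 t 28.58 p [ 0.4759 -0.2864  0.2321] F [-12.44  -1.29   7.62] gap 0.0104
th 0.80 t 28.97 p [ 0.4911 -0.2867  0.2494] F [-15.14  -1.48  11.98] gap 0.01
STOP
h2 n 2060 std 0.0425 normal [ 0.916 -0.092  0.391] angle 1.167 1.169
h3 n 3144 std 0.0269 normal [ 0.978 -0.035  0.205] angle 1.365 1.365
```

View pics/scene_h3.png

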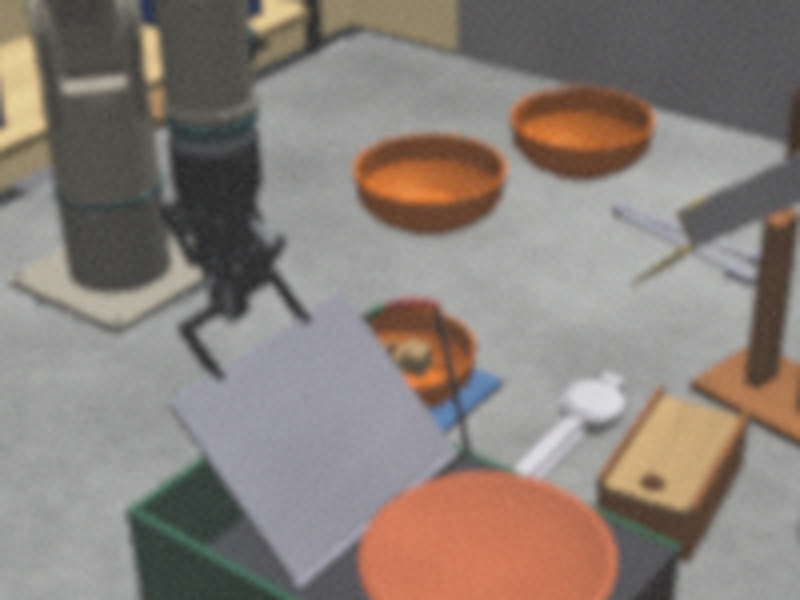

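The force is purely radial, about 19 N outward, so my arc is slightly too tight. I'll refit the circle with the known 230 mm radius to the actual TCP points, and fix the vision-based angle estimate.

```bash
cat > ang.py <<'E'
from h import *
import sys
def ang(tag,seed=(225,230)):
    c=pickle.load(open(f"scene_{tag}.pkl","rb")); P=cloud(c)
    H,S,V=cv2.split(cv2.cvtColor(cv2.medianBlur(c["pixels"],3),cv2.COLOR_BGR2HSV))
    m=((V>95)&(S<70)&(c["range_z"]>0)&(P[...,1]>-.42)&(P[...,1]<-.15)&(P[...,0]>.4)&(P[...,0]<.7)&(P[...,2]>.1)).astype(np.uint8)
    k,l=cv2.connectedComponents(cv2.erode(m,np.ones((3,3),np.uint8))); q=P[l==l[seed[1],seed[0]]]
    for _ in range(6):
        ce=np.median(q,0); u,s,v=np.linalg.svd(q-q.mean(0),full_matrices=False); n=v[2]*np.sign(v[2][2]); r=(q-q.mean(0))@n; q=q[abs(r)<2*r.std()+1e-4]
    # n = (-?)
    a=np.arctan2(n[0],n[2]); print(tag,"n",len(q),"std",r.std().round(4),"normal",n.round(3),"angle",a.round(3),"ext",np.percentile(q,[1,99],axis=0).round(3).tolist())
if __name__=="__main__": ang(sys.argv[1],(int(sys.argv[2]),int(sys.argv[3])) if len(sys.argv)>2 else (225,230))
E
python3 ang.py h2 225 235; python3 ang.py h3 225 225; python3 - <<'E'
import numpy as np
from scipy.optimize import least_squares
p=np.array([[.4239,.0842],[.4242,.0955],[.4256,.1112],[.4285,.1296],[.434,.152],[.4416,.1734],[.4511,.194],[.4626,.2137],[.4759,.2321],[.4911,.2494]])
for lab,w in (("all",p),("late",p[3:])):
    f=lambda c:np.hypot(*(w-c).T)-.230
    s=least_squares(f,[.65,.09]); print(lab,s.x,"res mm",(s.fun*1e3).round(1),"th",np.arctan2(p[:,1]-s.x[1],s.x[0]-p[:,0]).round(3))
f=lambda c:np.hypot(*(p-c[:2]).T)-c[2]; s=least_squares(f,[.65,.09,.23]); print("free",s.x,(s.fun*1e3).round(2),"th",np.arctan2(p[:,1]-s.x[1],s.x[0]-p[:,0]).round(3))
E
```

```text
h2 n 1841 std 0.0015 normal [ 0.192 -0.003  0.981] angle 0.193 ext [[0.479, -0.393, 0.128], [0.651, -0.186, 0.163]]
h3 n 2202 std 0.0016 normal [ 0.703 -0.011  0.711] angle 0.779 ext [[0.527, -0.393, 0.128], [0.651, -0.186, 0.253]]
all [0.65427203 0.08670076] res mm [ 0.4  0.2 -0.  -0.2 -0.3 -0.3 -0.2 -0.1  0.1  0.4] th [-0.011  0.038  0.107  0.188  0.288  0.387  0.486  0.585  0.684  0.784]
late [0.65482762 0.08758646] res mm [ 0.2  0.  -0.2 -0.2 -0.1 -0.   0.2] th [-0.015  0.034  0.103  0.184  0.284  0.383  0.481  0.581  0.679  0.78 ]
free [0.66320013 0.08318185 0.23928602] [ 0.02  0.03 -0.04 -0.04  0.02 -0.02  0.02  0.04  0.   -0.02] th [0.004 0.051 0.117 0.195 0.292 0.387 0.481 0.577 0.672 0.768]
```

Vision gives hatch angles of 0.193 and 0.779, consistent with the fit. I continue on the freely fitted circle (residuals 0.04 mm), which should remove the radial load.

```bash
cat > h5.py <<'E'
from hh import *
def fc(t): t=t-.011; return [.6632-.2393*np.cos(t),-.2858,.0832+.2393*np.sin(t)]
E
python3 - <<'E'
from h5 import *
print(manip.ik(fc(1.1),manip.get_tool_rot()) is not None)
manip.movel(fc(.79),feed=.05); st("relax .79")
for t in (.88,.97,1.04,1.08):
    manip.movel(fc(t),feed=.08); st(f"th {t:.2f}")
    F=np.array(manip.get_contact_force()); g=manip.get_finger_gap()
    if np.linalg.norm(F)>20 or g<.008: print("STOP"); break
snap("scene","h4",(150,350,90,240),4)
E
python3 ang.py h4 225 220
```

```text
True
relax .79 t 29.27 p [ 0.4935 -0.2867  0.2519] F [-2.67 -3.24  1.58] gap 0.0102
th 0.88 t 29.68 p [ 0.5092 -0.2869  0.2663] F [-2.79 -4.21  2.17] gap 0.0106
th 0.97 t 30.1 p [ 0.5266 -0.2872  0.2796] F [-1.59 -5.8   1.67] gap 0.0099
th 1.04 t 30.46 p [ 0.5406 -0.2874  0.2886] F [-2.76 -5.98  0.62] gap 0.0105
th 1.08 t 30.73 p [ 0.5491 -0.2875  0.2935] F [-1.33 -5.55  0.64] gap 0.0104
h4 n 2117 std 0.0015 normal [ 0.887 -0.013  0.461] angle 1.091 ext [[0.572, -0.392, 0.13], [0.653, -0.187, 0.285]]
```

View pics/scene_h4.png

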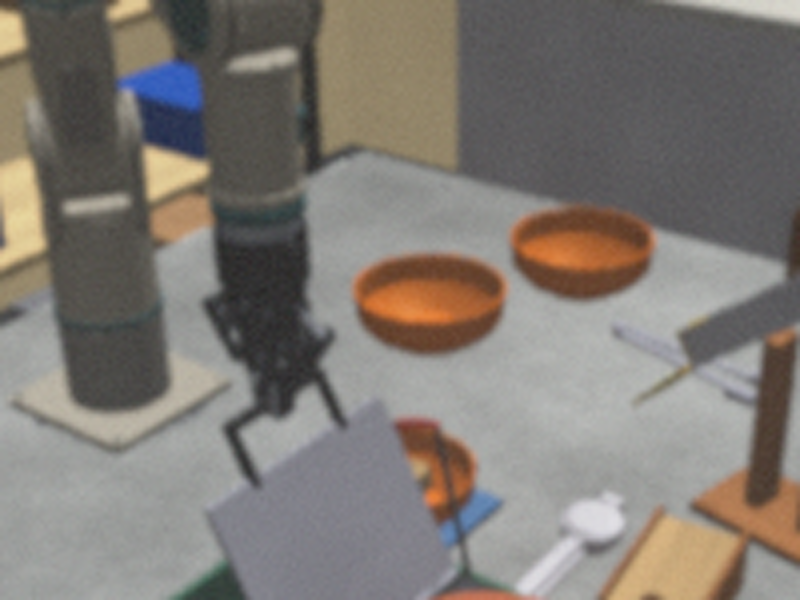

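The hatch is at 1.09 rad by vision, past balance; the gauge's red shows beside the plate edge at (420,425). Now I ease it back to about 0.89.

```bash
python3 - <<'E'
from h5 import *
for t in (1.04,.98,.93,.885):
    p=fc(t); p[1]=-.2872; manip.movel(p,feed=.05); st(f"th {t:.2f}")
manip.hold(.5); st("held")
snap("scene","h6",(150,350,110,260),4); snap("top","h6",(150,390,60,250),3.2)
E
python3 ang.py h6 225 225; python3 - <<'E'
import sys; sys.path.insert(0,'.')
E
sed 's/top_bar/top_h6/' m4.py | python3 -
```

```text
th 1.04 t 31.12 p [ 0.5401 -0.2873  0.2886] F [-2.17 -3.12  3.42] gap 0.0101
th 0.98 t 31.55 p [ 0.5285 -0.2872  0.2814] F [-3.28 -3.5   6.71] gap 0.0102
th 0.93 t 31.94 p [ 0.5184 -0.287   0.2741] F [-5.53 -2.48  7.21] gap 0.0105
th 0.89 t 32.31 p [ 0.5097 -0.2869  0.2672] F [-5.54 -1.18  6.76] gap 0.0104
held t 32.81 p [ 0.5099 -0.2869  0.2673] F [-4.08 -1.68  6.37] gap 0.0104
h6 n 2203 std 0.0016 normal [ 0.776 -0.013  0.631] angle 0.888 ext [[0.541, -0.393, 0.129], [0.652, -0.186, 0.265]]
bowl on tile [ 0.46193367 -0.00503194] 0.07466813251848574
```

View pics/scene_h6.png

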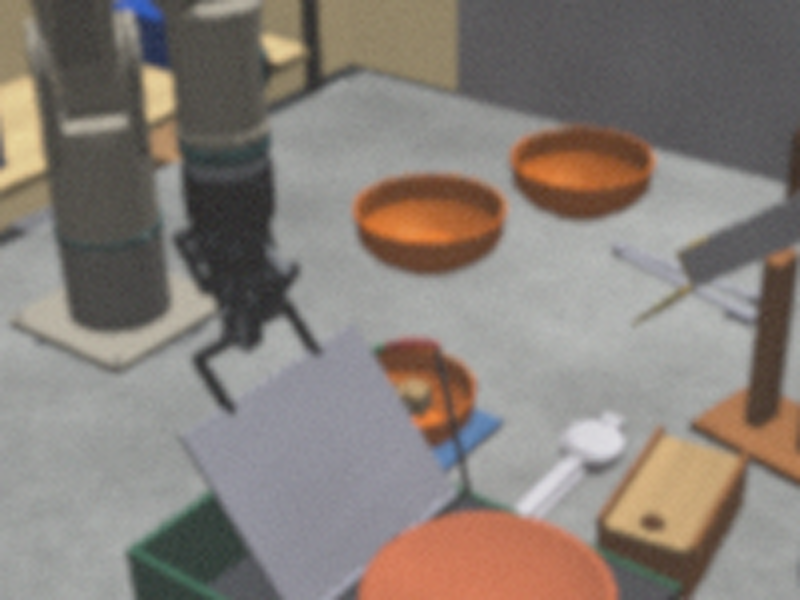

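View pics/top_h6.png

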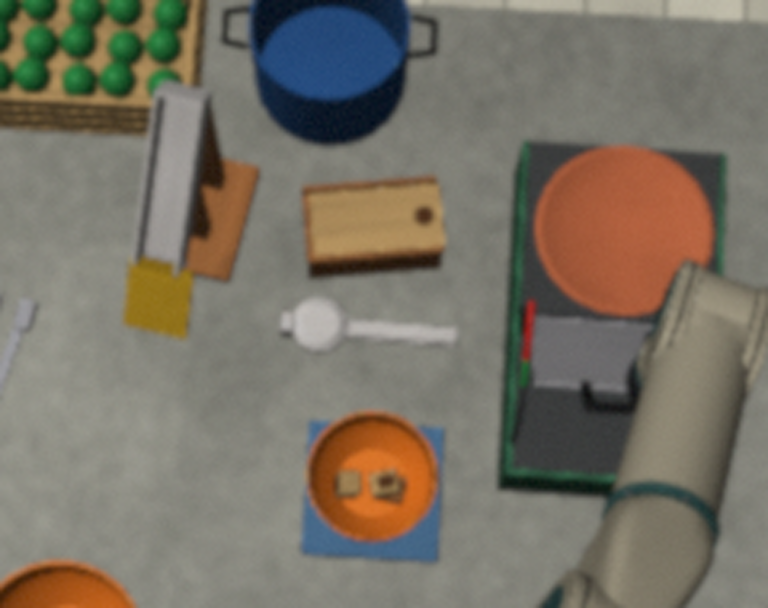

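The hatch stands at 0.888 rad, inside the green, with the plate edge by the green stretch at (380,348) in the crop. The grip gap is a steady 10.4 mm, the bowl and its three chunks are undisturbed, and the clock reads about 33 s. Handing in.

```bash
python3 - <<'E'
from g import *
st("final"); manip.sign_off(); print("signed")
E
```

```text
final t 32.91 p [ 0.5099 -0.2869  0.2673] F [-5.03 -1.8   6.62] gap 0.0104
the job is handed in; nothing more can be done
signed
```

I handed the job in at 32.9 s. All three chunks are in the orange bowl on the blue tile, and the arm is still holding the hatch in the green at about 0.89 rad.

- **Loading:** I pinched the smallest orange bowl by its near rim and pushed the paddle fully open with the far rim. The wrist and top pictures show all three chunks in the bowl, the chute empty and the gate shut again.
- **Placing:** The bowl stands upright on the tile, released, and was unmoved in the last top view. It is not exactly centred: it sits about 8–9 mm from the tile's middle, and I left it there because its foot is well inside the tile.
- **Hatch:** I lifted it to 1.09 rad by the camera, which is in the red. I then eased it back to 0.888 rad, in the green stretch (0.78–0.97). The grip gap stayed steady at 10.4 mm.

**What went wrong or disagreed:**
- The first grip on the bar slipped off near the start of the lift, and the hatch fell shut. The real fingertips sat about 25 mm behind the reported tool point, so I re-gripped about 21 mm lower and it held.
- That same offset probably caused a 0.135 rad tilt of the bowl while I carried it. I levelled it before setting it down.
- My first lifting arc was slightly too tight and built up about 19 N against the bar. I refitted the arc partway; the reading at hand-in was about 8 N.

In the pictures the other things on the worktop looked undisturbed.

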